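# Close the leaning ballast hopper: free the crossed cap and screw it snug

## Robot

A 6-joint arm with a two-finger parallel gripper is mounted at the origin on the work surface. World frame = base frame: x ahead of the robot, y to its left, z up, the work surface at z = 0. Lengths are in mm, angles in rad, forces in N, time in s.
With the tool pointing down it reaches from about 350 to 775 mm from the base axis. Payload 7.3 kg.
Tool frame: the origin (TCP) lies midway between the tips of the shut fingers; the grasp point (between the pads) lies 19 mm behind it (bot.hold_point_z is the distance from the TCP to the grasp point, in mm); z points along the fingers, y is the direction in which the jaws open and shut (so a half turn about z gives the same grasp; the last joint's range is limited). The gripper opens to 92 mm and grips with 3 to 60 N. Pads are 19 mm wide; open, the fingers measure 130 mm over their backs; the gripper's body (75 mm by 190 mm) begins 47 mm behind the grasp point.
Start: joints at [1.19, 0.342, 1.524, -0, 1.275, -0.146], TCP at [122.124, 510.618, 226.741] pointing down, gripper open.
Joint ranges: [-2.53, 2.53], [-0.77, 2.02], [0.04, 2.7], [-1, 4.14], [0.28, 2.66], [-3.11, 3.11]. Speed limits (rad/s): [2.57, 2.57, 3.14, 3.14, 3.14, 3.14].

## Interface

Orientations are given as [roll, pitch, yaw] about the fixed x, y, z axes, in that order (R = Rz(yaw) Ry(pitch) Rx(roll)).
In Python, from plant import bot gives the robot as it stands.
- The arm moves only by the tool servo_tool, never from a script. Its argument "series" is a list of rows, each a list of 5 numbers: the opening, from 0 (shut) to 1 (fully open), then the shift along the tool's x, y, z each as a share of 50 mm, from -1 to 1, then the turn about the tool's z as a share of 90 degrees, from -1 to 1. In form: [[gripper, tx, ty, tz, spin], ...]. A call has 1 to 20 rows; each row shifts and turns the commanded pose from where the row before left it, along the tool's axes as they then stand; what a row does not reach is not made up. A row lasts 1/8 s, in which the tool goes at most 62.5 mm and 10.7 degrees, less where a joint would pass 70% of its speed; a pose out of reach is approached as far as the arm can. A call with a number of a shift or a turn outside -1 to 1 is refused whole. A call with a gripper value outside its range is refused whole. The fingers move at their own pace and stop on an object; the grip force is fixed at half the most. Time passes only in rows, so rows that do not move let the fingers close. It gives the time, the measured TCP pose, the force and the opening at its end, in the units of the state.
- bot.get_obs(): the state, without advancing time (a new reading comes with each control period).
- bot.capture(name): name is "side" or "top" or "wrist"; returns the picture (480x640x3 uint8, red, green, blue); there is no depth.
- bot.camera_model(name): a dict with "mtx" (3x3 intrinsics, pixels), "distortion" ([k1, k2, p1, p2, k3] as OpenCV has them; the pictures are not rectified), "world_from_camera" (4x4, takes a point from camera to world coordinates). Camera axes: x right, y up, looking along -z (the intrinsics and any distortion apply to the point x, -y, -z); pixel columns grow to the right and rows downward; lengths in mm; the calibration is good to about 2 mm. A picture is of the moment at which its call begins: read the wrist's pose just before it. camera_model takes no time and is no camera call; for the wrist camera it gives the pose at the moment of the call.
- bot.close_job(): hands the job in, once; it reports no verdict.
Trained networks look in the newest picture that a camera, given by its name, has taken for a name from the list of things; names that differ only in an ending like _2 or _b are one class to them, and where a whole thing is asked for, a point or a joint stands for the part that bears it (a point fixed in the world has none). Each returns a list of dicts, best first, with "p" (0 to 1); they miss things now and then, are a little off and sometimes report something else, mostly with a low value. They report only what shows in the picture. A call takes as long as a camera call. They do not tell look-alikes from the thing itself.
- bot.outline_of(camera, label): "mask" (480x640 bool, what is visible of it).
- bot.pinpoint(camera, label): "point" ([x, y, z] in mm, in the coordinates of the camera as it stood for that picture, good to about 4 mm: a listed point, or the origin of a listed thing).
The state is a dict: "time": time; "joint_positions": joint angles; "dq": joint speeds; "tau": joint torques, N m; "tool_pos": TCP position; "tcp_rot": TCP orientation; "contact_force": force on the tool from outside, world axes, zero at the start; "moment": the same for the moment, N m; "grip_width": finger opening in mm.
Only numpy, scipy, OpenCV 4.12 (cv2) and the standard library are available. Lean on these libraries where they do the work, as an engineer would, in place of code of your own. Each camera call takes 0.05 s, during which the arm holds its last target.

## Task

The screw cap with the square knob on the leaning ballast hopper was put on cross-threaded and sits proud. Turn it back (anticlockwise, looking down on the cap) until the thread drops into place, then screw it forward (clockwise) until it is down on its gasket and just snug, not overtightened, and let go. Leave the shunter, chimney piece, telegraph pole and glass jar where they are.

Things in the scene. Friction and masses are not known exactly. Their poses are not given: they have to be found in the camera images.
- cap_grip (a point): On the axis of the larger leaning hopper's aluminium screw cap, where to grip its square knob (26 x 26 mm, 38 mm tall: 27 mm below this point, 11 above). z = the cap's axis, up and out, 25 deg from vertical; x, y = normals of the knob's faces; turns with the cap. Under the knob is a round rim 60 mm across, 20 deep. The cap is captive: it turns and sinks but cannot be lifted off.
- cap (a joint): Turn of the cap, rad, growing clockwise seen from above it; at 0 the knob's faces are square with the cradle. Starts crossed at 0.35 to 1.05; jams at 1.35 if forced on; turned back below -0.05 the thread drops in (back stop -0.9). Then forward: 0.12 N m friction until the gasket bites at 2.2, then 0.35 N m per rad more. Snug is 2.3 to 2.65, past 2.9 overtight. Let go, it stays (above 2.5 it creeps back to 2.5).
- cap_sink (a joint): How far the cap has sunk along its axis, m: 0 while crossed (rim 11 mm proud of the canister's shoulder), about 0.0087 once the thread has dropped in, then 0.93 mm more per rad of screwing, about 0.0105 when snug. It drops by its own weight (0.15 kg) when let go; a grip on the knob holds it up. The cap has a little springy sideways play.
- hopper: The larger of two grey ballast hoppers: 80 mm canister with a cone and spout below, leaning 25 deg in a pine cradle (base 170 x 130 mm), fixed. Origin: centre of the base's underside; its upper end leans to -x of its frame. Neck top 45 mm to -x of the origin, 195 mm above the bench.
- hopper2: The other, smaller grey hopper, 68 mm canister, with a low round cap without knob, already shut. Same form and axes, 180 mm tall, fixed; nothing to do with it.
- shunter: Silver model diesel shunter, 130 x 46 x 69 mm, standing loose on a strip of track at the front of the bench. Origin: centre of its underside.
- chimney: Small chipped ceramic chimney piece, 46 x 46 x 55 mm, loose, fragile. Origin: centre of its underside.
- pole: Wooden model telegraph pole 160 mm tall on a 50 mm square foot, loose. Origin: centre of its underside.
- jar: Small glass jar with a black lid, 44 mm across, 55 mm tall, loose. Origin: centre of its underside.
There are look-alikes about, which are no part of the job. What is shaped like the hopper but green is not meant.

How it is judged:
By the outcome, as a careful person would: the job done as asked, in the order asked, and still so for the second after the job is handed in, with the robot touching nothing.
It also fails if it takes over 61 s, if anything falls off the work surface, if the arm or the gripper's body presses on something with over 40 N, if the wrist force passes 120 N, or if a joint passes its speed limit or range.

## Working session

There is one attempt and no reset: what is moved stays moved. The work goes in short steps, Python scripts to look and compute and a tool call to move; the robot and the scene stay as the last step left them, time stands still between calls to the robot, and variables do not carry over. Pictures are saved under pics/ and viewed, and the job is handed in when it is done.

Besides the shell and the picture viewer there is one more tool, called after "Emit:" as name(argument=value, ...) on one line, values as JSON. servo_tool: Moves the arm, as the interface text tells. Shift numbers are shares of 50 mm and turn numbers shares of 90 degrees, none past 1 either way. Its arguments: {"type":"object","properties":{"series":{"type":"array"}},"required":["series"]}

```bash
mkdir -p pics; ls; python3 - <<'E'
from plant import bot
import cv2,numpy as np
o=bot.get_obs();print({k:np.round(v,3).tolist() for k,v in o.items()})
for n in ("side","top","wrist"):
    im=bot.capture(n);cv2.imwrite(f"pics/{n}0.png",im[:,:,::-1])
    m=bot.camera_model(n);print(n,np.round(m["mtx"],1).tolist(),m["distortion"],np.round(m["world_from_camera"],3).tolist())
    W=np.array(m["world_from_camera"])
    for l in("cap_grip","hopper"):
        for d in bot.pinpoint(n,l)[:4]:
            p=W@np.append(d["point"],1);print(n,l,round(d["p"],2),np.round(p[:3],1), [k for k in d])
E
```

```text
pics
{'time': 0.0, 'joint_positions': [1.19, 0.343, 1.525, -0.0, 1.275, -0.146], 'dq': [-0.0, -0.0, 0.0, -0.0, 0.002, 0.001], 'tau': [0.001, -43.125, -24.421, 0.072, 0.056, -0.0], 'tool_pos': [121.946, 510.218, 226.018], 'tcp_rot': [-3.14, -0.0, 2.907], 'contact_force': [0.101, -0.304, 0.565], 'moment': [0.043, -0.003, -0.019], 'grip_width': 91.884}
side [[443.1, 0.0, 323.7], [0.0, 443.1, 239.6], [0.0, 0.0, 1.0]] [-0.04820546  0.          0.          0.          0.        ] [[0.995, 0.049, -0.088, 410.656], [-0.1, 0.515, -0.851, -618.862], [0.004, 0.856, 0.517, 623.96], [0.0, 0.0, 0.0, 1.0]]
side cap_grip 0.7 [553.7 167.2 220.6] ['point', 'p']
side cap_grip 0.69 [394.5 601.8 222.4] ['point', 'p']
side cap_grip 0.65 [176.4 290.1 218.7] ['point', 'p']
side hopper 0.86 [231.6 308.4  -4.9] ['point', 'p']
side hopper 0.72 [6.088e+02 1.848e+02 3.000e-01] ['point', 'p']
side hopper 0.57 [ 682.6 -166.4   -2.3] ['point', 'p']
side hopper 0.57 [4.522e+02 5.984e+02 4.000e-01] ['point', 'p']
top [[450.2, 0.0, 316.0], [0.0, 450.2, 239.3], [0.0, 0.0, 1.0]] [-0.03651603  0.          0.          0.          0.        ] [[-0.002, 0.984, -0.18, 297.924], [-1.0, -0.003, -0.005, 156.857], [-0.006, 0.18, 0.984, 1248.589], [0.0, 0.0, 0.0, 1.0]]
top cap_grip 0.85 [553.2 169.3 222.3] ['point', 'p']
top cap_grip 0.69 [394.4 596.8 221.1] ['point', 'p']
top hopper 0.95 [450.4 599.8   1.9] ['point', 'p']
top hopper 0.89 [613.3 184.4  -0.9] ['point', 'p']
top hopper 0.8 [234.7 311.5  -1.1] ['point', 'p']
top hopper 0.74 [ 6.745e+02 -1.678e+02 -5.000e-01] ['point', 'p']
wrist [[393.6, 0.0, 318.8], [0.0, 393.6, 235.6], [0.0, 0.0, 1.0]] [-0.01150265  0.          0.          0.          0.        ] [[0.232, -0.937, -0.263, 50.553], [0.973, 0.223, 0.064, 527.919], [-0.001, -0.27, 0.963, 383.662], [0.0, 0.0, 0.0, 1.0]]
```

View pics/side0.png

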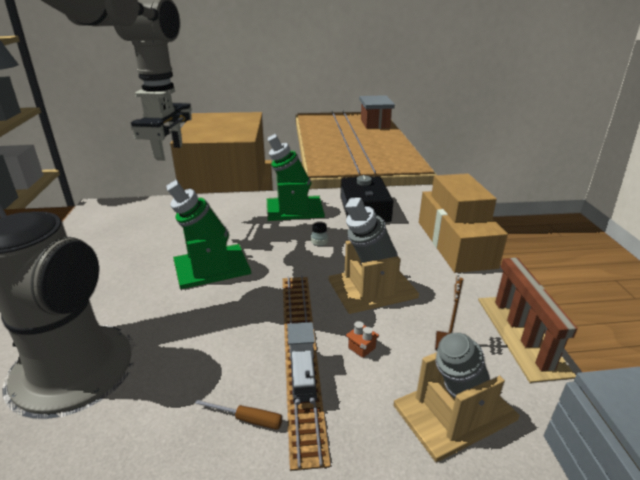

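View pics/top0.png

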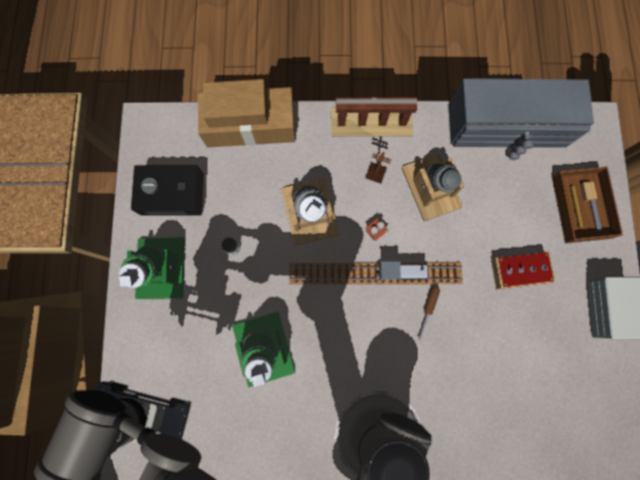

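View pics/wrist0.png

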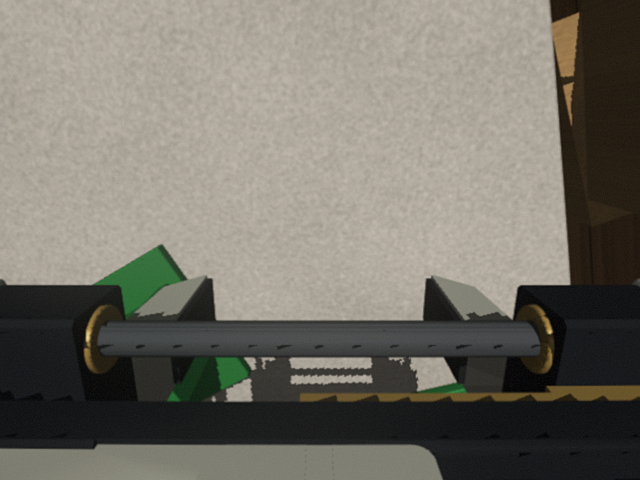

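Candidates for the cap are the grey hopper with the knobbed aluminium cap (top 311,207; side 358,210), two green hoppers (top 258,370 and 132,273) and the smaller grey one without a knob (top 445,178). I choose the first and check it in a crop.

```bash
python3 - <<'E'
import cv2,numpy as np
a=cv2.imread("pics/top0.png")[165:250,265:350];b=cv2.imread("pics/side0.png")[185:310,320:420]
a=cv2.resize(a,(400,400),interpolation=cv2.INTER_CUBIC);b=cv2.resize(b,(320,400),interpolation=cv2.INTER_CUBIC)
cv2.imwrite("pics/crop0.png",np.hstack([a,b]))
E
```

```text
(no output)
```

View pics/crop0.png

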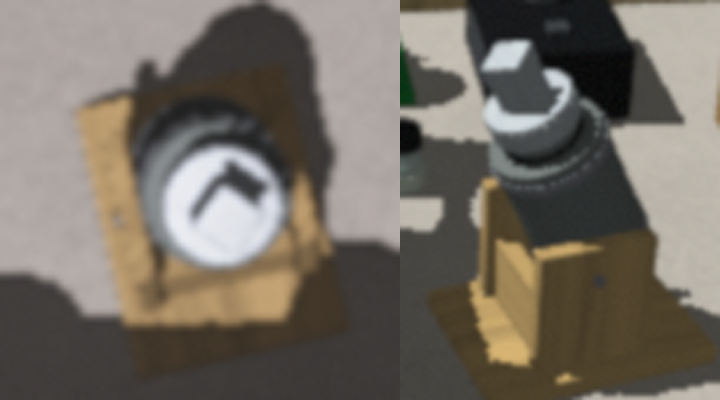

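Emit:
servo_tool(series=[[1,0,0,-1,0],[1,0,0,-1.0,0],[1,-0.9,-0.42,0,0],[1,-0.9,-0.42,0,0],[1,-0.9,-0.42,0,0],[1,-0.9,-0.42,0,0],[1,-0.9,-0.42,0,0],[1,-0.9,-0.42,0,0],[1,-0.9,-0.42,0,0],[1,-0.9,-0.42,0,0],[1,-0.9,-0.42,0,0],[1,-0.9,-0.42,0,0],[1,-0.9,-0.42,0,0],[1,0,0,0,0],[1,0,0,0,0]])

```text
time: 2.33
tool_pos: [549.5, 171.0, 326.5]
tcp_rot: [3.141, -0.001, 2.906]
contact_force: [0.1, -0.1, 0.2]
grip_width: 92.0
```

```bash
python3 - <<'E'
from plant import bot
import cv2,numpy as np
n="wrist"
m=bot.camera_model(n);W=np.array(m["world_from_camera"])
im=bot.capture(n);cv2.imwrite("pics/wrist1.png",im[:,:,::-1]);np.save("w1.npy",im);np.save("W1.npy",W)
for l in("cap_grip","hopper"):
    for d in bot.pinpoint(n,l)[:3]:
        p=W@np.append(d["point"],1);print(l,round(d["p"],2),np.round(p[:3],1))
print(np.round(W,3).tolist(),bot.get_obs()["joint_positions"])
c=cv2.resize(im[130:350,200:440,::-1],(720,660)[:2] if 0 else (654,600),interpolation=cv2.INTER_CUBIC);cv2.imwrite("pics/wrist1c.png",c)
E
```

```text
[[0.232, -0.937, -0.262, 478.02], [0.973, 0.224, 0.063, 188.269], [-0.001, -0.269, 0.963, 483.632], [0.0, 0.0, 0.0, 1.0]] [ 1.69783167e-01  3.85674275e-01  1.18562926e+00  2.77176845e-04
  1.56985278e+00 -1.16765968e+00]
```

View pics/wrist1.png

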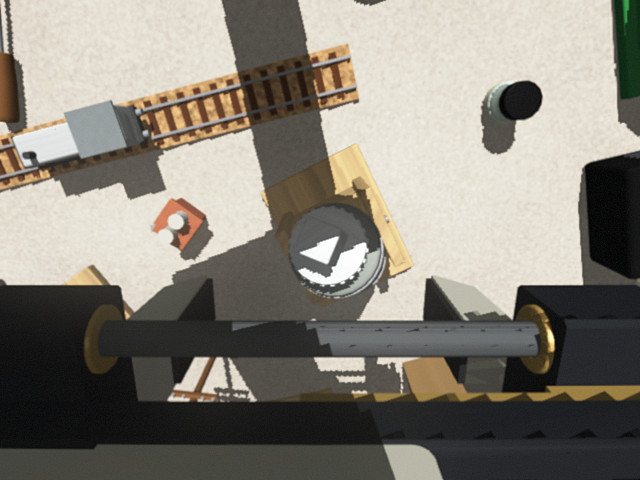

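View pics/wrist1c.png

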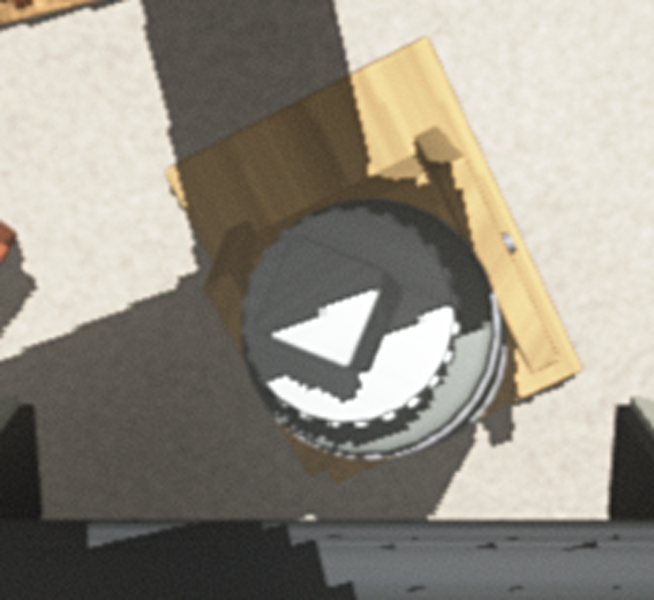

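```bash
python3 - <<'E'
import cv2,numpy as np
im=np.load("w1.npy")[:,:,::-1]
c=im[190:310,270:400]
c=np.clip((c.astype(float)-30)*3.0,0,255).astype(np.uint8)
c=cv2.resize(c,(650,600),interpolation=cv2.INTER_CUBIC);cv2.imwrite("pics/w1e.png",c)
E
```

```text
(no output)
```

View pics/w1e.png

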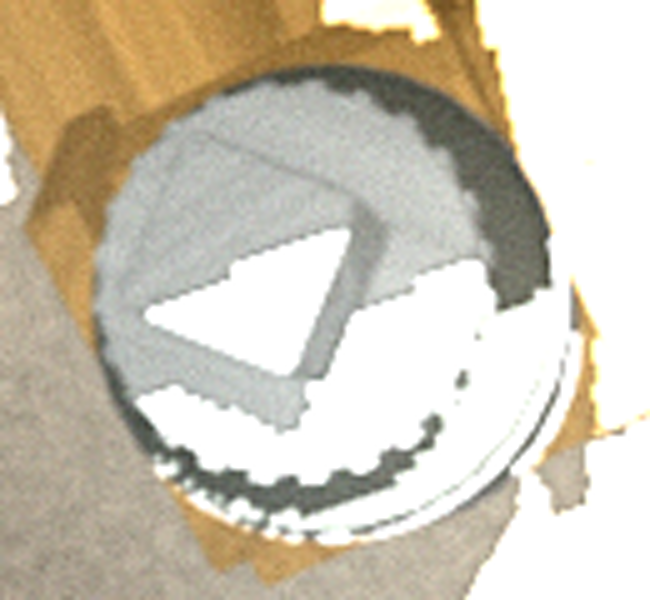

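```bash
cat > h.py <<'E'
import cv2,numpy as np
from scipy.optimize import least_squares
from scipy.spatial.transform import Rotation as R
K=np.array([[393.6,0,318.8],[0,393.6,235.6],[0,0,1.]]);D=np.array([-0.0115,0,0,0,0])
def proj(P,W,K=K,D=D):
    Q=(np.asarray(P)-W[:3,3])@W[:3,:3]; Q=Q*[1,-1,-1]
    return cv2.projectPoints(Q,np.zeros(3),np.zeros(3),K,D)[0][:,0]
c25,s25=np.cos(np.radians(25)),np.sin(np.radians(25))
def axis(ox,oy,yaw):
    H=R.from_euler('z',yaw).as_matrix(); o=np.array([ox,oy,0])
    neck=o+H@[-45,0,195]; a=H@[-s25,0,c25]; xc=H@[c25,0,s25]; yc=H@[0,1,0]
    return o,H,neck,a,xc,yc
def knobtop(p,th,s):   # corners, th clockwise
    o,H,neck,a,xc,yc=axis(*p)
    n1=np.cos(th)*xc-np.sin(th)*yc; n2=np.sin(th)*xc+np.cos(th)*yc
    c=neck+a*(s+11)
    return np.array([c+13*(i*n1+j*n2) for i,j in((1,1),(1,-1),(-1,-1),(-1,1))])
E
python3 - <<'E'
from h import *
W=np.load("W1.npy")
knob=np.array([[311,216.6],[340.4,229],[328.6,265.6],[298.4,253.2]])
plate=np.array([[356.7,143.9],[412.8,265.8],[261.7,192.4]])
pin=[([553.5,168.3,221.5],'g'),([611,184.4,0],'o')]
best=[]
for k in range(4):
  for pl in range(4):
    def f(v):
        ox,oy,yaw,th,s,t=v
        r=(proj(knobtop((ox,oy,yaw),th,s),W)-np.roll(knob,k,0)).ravel()/1
        o,H,neck,a,_,_=axis(ox,oy,yaw)
        cs=np.array([o+H@[85*i,65*j,t] for i,j in((1,1),(1,-1),(-1,-1),(-1,1))])
        cs=np.roll(cs,pl,0)[:3]  # three corners
        # pixel corners order: left, top, right are consecutive; try both directions
        return np.r_[r,(proj(cs,W)-plate[[2,0,1]]).ravel()/2,(neck+a*s-pin[0][0])/3,(o-pin[1][0])[:2]/3,(t-12)/4]
    for sg in(1,):
      for th0 in (.3,.7,1.1):
        q=least_squares(f,[611,184,.27,th0,32,12])
        best.append((q.cost,q.x,k,pl,q.fun))
best.sort(key=lambda b:b[0])
for b in best[:8]:print(round(b[0],2),np.round(b[1],3),b[2],b[3])
b=best[0];print(np.round(b[4],2));o,H,neck,a,_,_=axis(*b[1][:3]);print("grip",neck+a*b[1][4])
E
```

```text
21.26 [ 6.09280e+02  1.84161e+02  2.33000e-01 -2.34700e+00  2.15020e+01
  7.09100e+00] 0 2
21.26 [6.09280e+02 1.84161e+02 2.33000e-01 3.93600e+00 2.15020e+01 7.09100e+00] 0 2
21.26 [ 6.09280e+02  1.84161e+02  2.33000e-01 -7.76000e-01  2.15020e+01
  7.09100e+00] 3 2
21.26 [ 6.09280e+02  1.84161e+02  2.33000e-01 -7.76000e-01  2.15020e+01
  7.09100e+00] 3 2
21.26 [6.09280e+02 1.84161e+02 2.33000e-01 7.95000e-01 2.15020e+01 7.09100e+00] 2 2
21.26 [6.09280e+02 1.84161e+02 2.33000e-01 2.36600e+00 2.15020e+01 7.09100e+00] 1 2
21.26 [6.09280e+02 1.84161e+02 2.33000e-01 2.36600e+00 2.15020e+01 7.09100e+00] 1 2
21.26 [6.09280e+02 1.84161e+02 2.33000e-01 7.95000e-01 2.15020e+01 7.09100e+00] 2 2
[-2.37  0.39  3.03  0.33  1.46 -0.41 -3.01 -1.16  0.18  1.41  0.78  1.13
  0.92  0.6   1.05  1.12 -2.34 -0.57 -0.08 -1.23]
grip [556.65461738 171.67074366 214.48711559]
```

```bash
python3 - <<'E'
import cv2,numpy as np
im=np.load("w1.npy")[:,:,::-1]
c=im[200:270,280:360].mean(2)
print(np.percentile(c,[5,20,40,60]))
c=cv2.GaussianBlur(c,(0,0),0.8)
c=np.clip((c-60)*255/45,0,255).astype(np.uint8)
c=cv2.resize(c,(640,560),interpolation=cv2.INTER_CUBIC);cv2.imwrite("pics/w1f.png",c)
E
```

```text
[64.66666667 78.         89.33333333 93.46666667]
```

View pics/w1f.png

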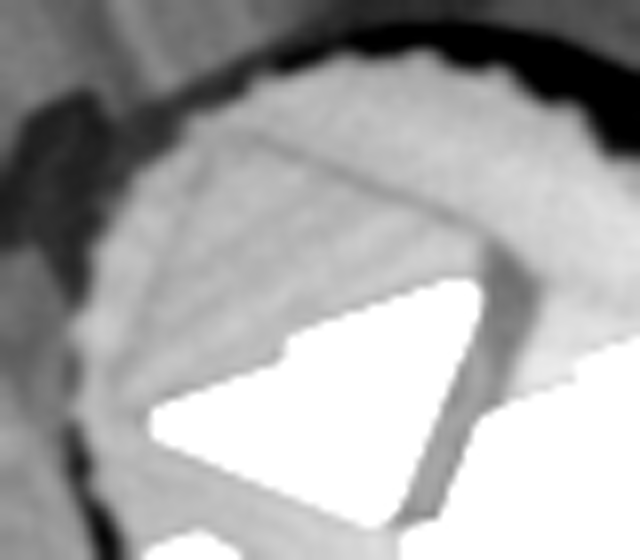

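```bash
python3 - <<'E'
from h import *
W=np.load("W1.npy")
knob=np.array([[305.6,216.2],[340.5,229.5],[328.6,265.6],[293.5,251.6]])
plate=np.array([[356.7,143.9],[412.8,265.8],[261.7,192.4]])
def run(smeas):
    best=[]
    for k in range(4):
      def f(v):
        ox,oy,yaw,th,s,t=v
        r=(proj(knobtop((ox,oy,yaw),th,s),W)-np.roll(knob,k,0)).ravel()/1
        o,H,neck,a,_,_=axis(ox,oy,yaw)
        cs=np.array([o+H@[85*i,65*j,t] for i,j in((1,1),(1,-1),(-1,-1),(-1,1))])
        cs=np.roll(cs,2,0)[:3]
        return np.r_[r,(proj(cs,W)-plate[[2,0,1]]).ravel()/2,(neck+a*s-[553.5,168.3,221.5])/3,(o-[611,184.4,0])[:2]/3,(t-12)/4]
      q=least_squares(f,[611,184,.27,.7,30,12]);best.append((q.cost,q))
    q=min(((c,q) for c,q in best if .1<q.x[3]<1.4),key=lambda b:b[0])[1]
    print(round(q.cost,2),np.round(q.x,3));print(np.round(q.fun,2))
    o,H,neck,a,xc,yc=axis(*q.x[:3]);print("grip",neck+a*q.x[4],"a",a)
run(0)
E
```

```text
5.74 [6.09342e+02 1.83416e+02 2.34000e-01 7.88000e-01 2.61990e+01 7.10700e+00]
[-0.62 -0.47 -0.83  0.43  0.28  0.1   0.82 -0.94 -0.12  1.53  0.45  1.23
  0.65  0.66  0.43  0.71 -0.92 -0.55 -0.33 -1.22]
grip [554.79315817 170.436232   218.74439138] a [-0.41113911 -0.09783061  0.90630779]
```

Emit:
servo_tool(series=[[1,-0.07,0,0.4,0],[1,0,0,0.4,0.08],[1,0,0,0.5,0.08],[1,0,0,0.5,0.072],[1,0,0,0.3,0],[1,0,0,0.25,0],[1,0,0,0,0],[1,0,0,0,0]])

```text
time: 3.48
tool_pos: [553.6, 170.1, 210.1]
tcp_rot: [3.14, 0.001, 2.543]
contact_force: [0.5, 0.3, 0.3]
grip_width: 91.8
```

```bash
python3 - <<'E'
from plant import bot
import cv2,numpy as np
o=bot.get_obs();print(o["tool_pos"],o["tcp_rot"],o["contact_force"])
a=bot.capture("side")[:,:,::-1];w=bot.capture("wrist")[:,:,::-1]
a=cv2.resize(a[130:290,290:450],(400,400),interpolation=cv2.INTER_CUBIC);w=cv2.resize(w[180:480,120:520],(400,300))
w=np.vstack([w,np.zeros((100,400,3),np.uint8)]);cv2.imwrite("pics/g1.png",np.hstack([a,w]))
E
```

```text
[553.63083589 170.10883952 210.07249182] [3.14046068e+00 1.03846704e-03 2.54305885e+00] [0.53175146 0.28391731 0.25507555]
```

View pics/g1.png

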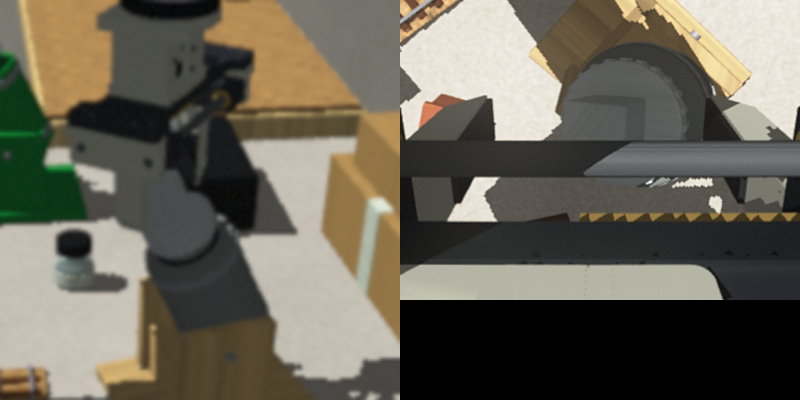

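The knob stands between the fingers with its faces parallel to the pads, so I'm closing the gripper.

Emit:
servo_tool(series=[[0,0,0,0,0],[0,0,0,0,0],[0,0,0,0,0],[0,0,0,0,0],[0,0,0,0,0],[0,0,0,0,0],[0,0,0,0,0],[0,0,0,0,0]])

```text
time: 4.58
tool_pos: [553.9, 170.8, 209.5]
tcp_rot: [3.139, 0.001, 2.543]
contact_force: [3.2, 4.2, -0.8]
grip_width: 31.9
```

Emit:
servo_tool(series=[[0,0,0,0,-0.05],[0,0,0,0,-0.05],[0,0,0,0,-0.05],[0,0,0,0,-0.05],[0,0,0,0,-0.05],[0,0,0,0,-0.05],[0,0,0,0,0]])

```text
time: 5.45
tool_pos: [553.2, 170.3, 209.9]
tcp_rot: [3.141, 0.001, 3.013]
contact_force: [-1.6, 2.9, 6.0]
grip_width: 27.8
```

Emit:
servo_tool(series=[[0,0,0,0,-0.05],[0,0,0,0,-0.05],[0,0,0,0,-0.05],[0,0,0,0,-0.05],[0,0,0,0,-0.05],[0,0,0,0,-0.05],[0,0,0,0,-0.05],[0,0,0,0,-0.05],[0,0,0,0,0]])

```text
time: 6.58
tool_pos: [553.9, 169.1, 209.2]
tcp_rot: [-3.139, 0.0, -2.644]
contact_force: [4.0, -0.6, -0.1]
grip_width: 26.2
```

```bash
python3 - <<'E'
from plant import bot
import cv2,numpy as np
o=bot.get_obs();print(o["tool_pos"],o["tcp_rot"],o["contact_force"],o["moment"],o["grip_width"])
a=bot.capture("side")[:,:,::-1];w=bot.capture("wrist")[:,:,::-1]
a=cv2.resize(a[130:290,290:450],(400,400),interpolation=cv2.INTER_CUBIC);w=cv2.resize(w[180:480,120:520],(400,300))
w=np.vstack([w,np.zeros((100,400,3),np.uint8)]);cv2.imwrite("pics/g2.png",np.hstack([a,w]))
E
```

```text
[553.9265464  169.05650021 209.16162069] [-3.13947749e+00  4.54109197e-04 -2.64385962e+00] [ 3.95160227 -0.64819457 -0.13869739] [-0.99263762 -0.92408992 -0.4027419 ] 26.230861714919804
```

View pics/g2.png

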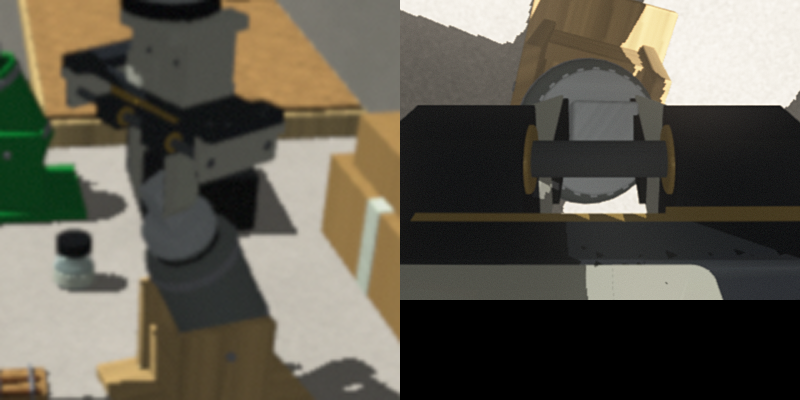

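Emit:
servo_tool(series=[[0.6,0,0,0,0],[0.6,0,0,0,0],[0.6,0,0,0,0],[0.6,0,0,0,0],[0.6,0,0,0,0],[0.6,0,0,0,0]])

```text
time: 7.42
tool_pos: [553.2, 170.0, 209.2]
tcp_rot: [3.141, -0.0, -2.641]
contact_force: [0.1, -0.5, 0.1]
grip_width: 55.2
```

```bash
python3 - <<'E'
from plant import bot
import cv2,numpy as np
o=bot.get_obs();print(o["tool_pos"],o["tcp_rot"],o["contact_force"],o["moment"],o["grip_width"])
a=bot.capture("side")[:,:,::-1];w=bot.capture("wrist")[:,:,::-1]
a=cv2.resize(a[130:290,290:450],(400,400),interpolation=cv2.INTER_CUBIC);w=cv2.resize(w[180:480,120:520],(400,300))
w=np.vstack([w,np.zeros((100,400,3),np.uint8)]);cv2.imwrite("pics/g3.png",np.hstack([a,w]))
E
```

```text
[553.16803892 169.99804397 209.21883069] [ 3.14144372e+00 -7.00563133e-06 -2.64127975e+00] [ 0.08176178 -0.47999485  0.11253601] [0.04819077 0.03500238 0.06219413] 55.153259341090795
```

View pics/g3.png

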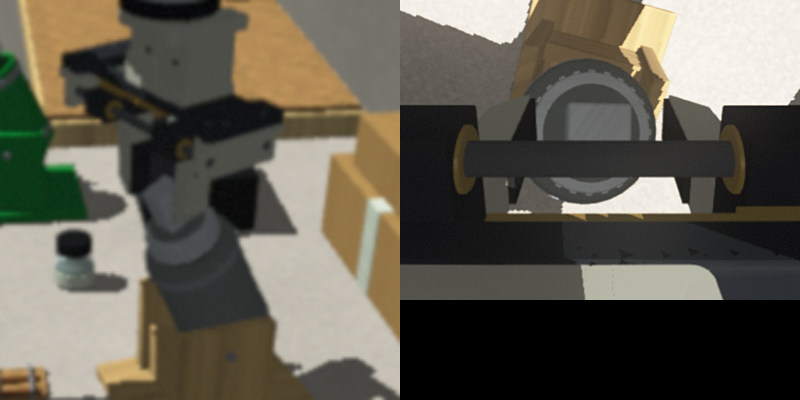

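The side crop shows the rim now close to the shoulder, so the thread has dropped in. I'm following it down, regripping and screwing forward.

Emit:
servo_tool(series=[[0.6,-0.07,-0.02,0.08,0],[0.6,0,0,0.08,0],[0.6,0,0,0,0],[0,0,0,0,0],[0,0,0,0,0],[0,0,0,0,0],[0,0,0,0,0],[0,0,0,0,0],[0,0,0,0,0]])

```text
time: 8.65
tool_pos: [556.9, 170.7, 201.3]
tcp_rot: [-3.141, 0.0, -2.641]
contact_force: [-0.7, -0.6, 0.1]
grip_width: 27.3
```

Emit:
servo_tool(series=[[0,0,0,0,0.05],[0,0,0,0,0.05],[0,0,0,0,0.05],[0,0,0,0,0.05],[0,0,0,0.01,0.05],[0,0,0,0,0.05],[0,0,0,0,0.05],[0,0,0,0,0]])

```text
time: 9.65
tool_pos: [556.1, 172.4, 201.5]
tcp_rot: [3.139, -0.001, 3.093]
contact_force: [-3.6, 2.1, 5.6]
grip_width: 26.3
```

Emit:
servo_tool(series=[[0,0,0,0,0.05],[0,0,0,0,0.05],[0,0,0,0,0.05],[0,0,0,0.01,0.05],[0,0,0,0,0.05],[0,0,0,0,0.05],[0,0,0,0,0.05],[0,0,0,0,0.05],[0,0,0,0,0]])

```text
time: 10.78
tool_pos: [556.7, 174.2, 202.9]
tcp_rot: [3.135, -0.001, 2.465]
contact_force: [-5.7, 7.8, 13.8]
grip_width: 30.2
```

Emit:
servo_tool(series=[[0.4,0,0,0,0],[0.45,0,0,-0.05,0],[0.45,0,0,-0.1,0],[0.45,0,0,-0.35,0],[0.45,0,0,-0.5,0],[0.45,0,0,-0.7,-0.1],[0.45,0,0,-0.6,-0.1],[0.45,0,0,0,-0.1],[0.45,0,0,0,-0.1],[0.45,0,0,0,-0.1],[0.45,0,0,0,-0.1],[0.45,0,0,0,-0.1],[0.45,0,0,0,-0.1],[0.45,0,0,0,-0.1],[0.45,0,0,0,-0.1],[0.45,0,0,0,-0.05],[0.45,0,0,0,0],[0.45,0,0,0,0]])

```text
time: 13.02
tool_pos: [556.8, 170.6, 315.2]
tcp_rot: [3.141, -0.0, -2.172]
contact_force: [0.6, -0.4, 0.0]
grip_width: 41.0
```

```bash
python3 - <<'E'
from plant import bot
import cv2,numpy as np
o=bot.get_obs();print(o["tool_pos"],o["tcp_rot"],o["contact_force"],o["grip_width"])
W=np.array(bot.camera_model("wrist")["world_from_camera"])
w=bot.capture("wrist");np.save("w2.npy",w);np.save("W2.npy",W)
from h import *
g=np.array([[558,171,210.]]);print(proj(g,W))
u,v=proj(g,W)[0].astype(int)
c=w[max(v-75,0):v+75,u-80:u+80,::-1].astype(float)
print(u-80,max(v-75,0))
c=np.clip(255*(c/255)**.5,0,255).astype(np.uint8)
cv2.imwrite("pics/w2.png",cv2.resize(c,None,fx=4,fy=4,interpolation=cv2.INTER_CUBIC))
s=bot.capture("side")[130:290,290:450,::-1];cv2.imwrite("pics/s2.png",cv2.resize(s,(400,400),interpolation=cv2.INTER_CUBIC))
E
```

```text
[556.78410738 170.60809008 315.17385756] [ 3.14145501e+00 -1.32256134e-04 -2.17186046e+00] [ 0.63776223 -0.43435464  0.00870774] 41.038134909291685
[[316.45564612 236.39158399]]
236 161
```

View pics/w2.png

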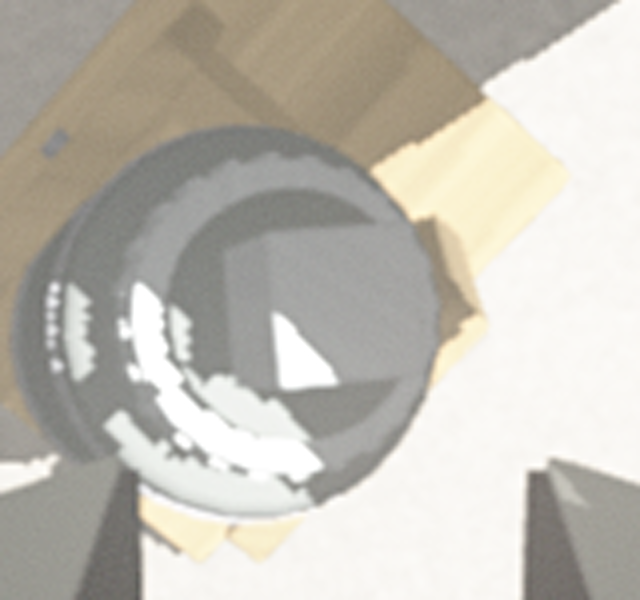

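View pics/s2.png

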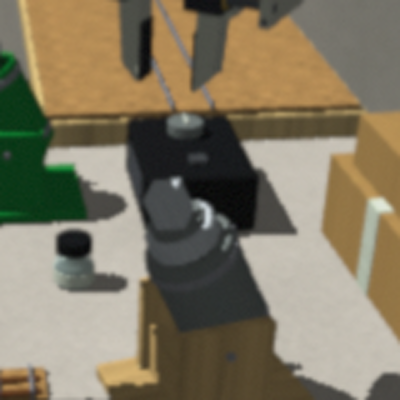

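```bash
python3 - <<'E'
from h import *
W=np.load("W2.npy")
knob=np.array([[303,220],[338,216],[305.5,258.75]])
for k in range(4):
    def f(v):
        ox,oy,th,s=v
        K4=np.roll(knobtop((ox,oy,.234),th,s),k,0)
        return np.r_[(proj(K4[[0,1,3]],W)-knob).ravel(),(ox-609.3)/2,(oy-183.4)/2,(s-16.5)/2]
    q=least_squares(f,[609.3,183.4,.8,17]);print(k,round(q.cost,2),np.round(q.x,3),np.round(q.fun,1))
    o,H,neck,a,_,_=axis(*q.x[:2],.234);print(neck+a*q.x[3])
E
```

```text
0 1.69 [608.399 184.66    2.343  16.367] [-1.3 -0.5  0.7  0.4  0.4  0.1 -0.5  0.6 -0.1]
[557.89716792 172.62213191 209.83381575]
1 1.69 [608.399 184.66    3.913  16.367] [-1.3 -0.5  0.7  0.4  0.4  0.1 -0.5  0.6 -0.1]
[557.89716774 172.62213177 209.83381619]
2 1.69 [608.399 184.66   -0.799  16.367] [-1.3 -0.5  0.7  0.4  0.4  0.1 -0.5  0.6 -0.1]
[557.89716775 172.62213178 209.83381627]
3 1.69 [608.399 184.66    0.772  16.367] [-1.3 -0.5  0.7  0.4  0.4  0.1 -0.5  0.6 -0.1]
[557.89716777 172.62213172 209.83381682]
```

Emit:
servo_tool(series=[[0.45,-0.01,0.02,0.4,-0.07],[0.45,0,0,0.6,0],[0.45,0,0,0.6,0],[0.45,0,0,0.35,0],[0.45,0,0,0.2,0],[0.45,0,0,0.1,0],[0.45,0,0,0,0],[0.45,0,0,0,0]])

```text
time: 14.12
tool_pos: [556.6, 171.8, 203.5]
tcp_rot: [-3.14, 0.001, -2.06]
contact_force: [-0.4, 0.4, -1.0]
grip_width: 41.1
```

Emit:
servo_tool(series=[[0,0,0,0,0],[0,0,0,0,0],[0,0,0,0,0],[0,0,0,0,0],[0,0,0,0,0],[0,0,0,0,0]])

```text
time: 14.88
tool_pos: [557.5, 171.3, 203.4]
tcp_rot: [-3.139, 0.001, -2.061]
contact_force: [5.2, -1.9, 0.5]
grip_width: 31.2
```

Emit:
servo_tool(series=[[0,0,0,0,0.05],[0,0,0,0,0.05],[0,0,0,0,0.05],[0,0,0,0.01,0.05],[0,0,0,0,0.05],[0,0,0,0,0.05],[0,0,0,0,0.05],[0,0,0,0,0.05],[0,0,0,0.01,0.05],[0,0,0,0,0.05],[0,0,0,0,0]])

```text
time: 16.25
tool_pos: [556.0, 171.6, 202.4]
tcp_rot: [-3.141, 0.0, -2.845]
contact_force: [-1.9, -1.8, 6.6]
grip_width: 26.1
```

Emit:
servo_tool(series=[[0,0,0,0,0.05],[0,0,0,0,0.05],[0,0,0,0,0.05],[0,0,0,0.01,0.05],[0,0,0,0,0.05],[0,0,0,0,0.05],[0,0,0,0,0.05],[0,0,0,0,0.05],[0,0,0,0,0.05],[0,0,0,0,0.05],[0,0,0,0,0]])

```text
time: 17.62
tool_pos: [556.1, 173.8, 202.7]
tcp_rot: [3.138, -0.001, 2.655]
contact_force: [-3.2, 4.4, 9.6]
grip_width: 28.8
```

```bash
python3 - <<'E'
from plant import bot
import cv2,numpy as np
o=bot.get_obs();print(o["tool_pos"],o["tcp_rot"],o["contact_force"],o["moment"],o["grip_width"])
w=bot.capture("wrist")[:,:,::-1]
w=cv2.resize(w[200:400,220:420],(600,600));w=np.clip(255*(w/255.)**.5,0,255).astype(np.uint8)
cv2.imwrite("pics/g4.png",w)
E
```

```text
[556.06522539 173.80242621 202.6677192 ] [ 3.13752445e+00 -6.63311429e-04  2.65466024e+00] [-3.19245645  4.39755885  9.56820339] [1.28285954 0.31607401 0.42053321] 28.798095713213474
```

View pics/g4.png

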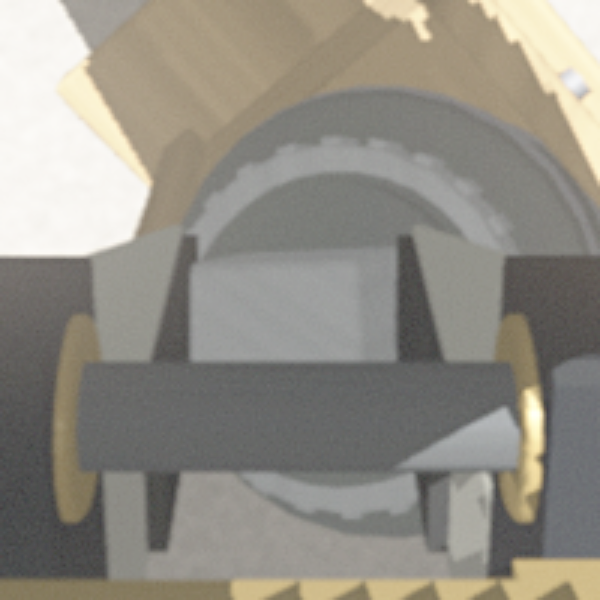

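Emit:
servo_tool(series=[[0,0,0,0,0.05],[0,0,0,0,0.05],[0,0,0,0,0.05],[0,0,0,0,0],[0,0,0,0,0]])

```text
time: 18.3
tool_pos: [555.9, 174.7, 203.1]
tcp_rot: [3.137, -0.002, 2.42]
contact_force: [-4.8, 8.0, 11.2]
grip_width: 29.7
```

Emit:
servo_tool(series=[[0.4,0,0,0,0],[0.45,0,0,-0.05,0],[0.45,0,0,-0.1,0],[0.45,0,0,-0.35,0],[0.45,0,0,-0.5,0],[0.45,0,0,-0.7,-0.1],[0.45,0,0,-0.6,-0.1],[0.45,0,0,0,-0.1],[0.45,0,0,0,-0.1],[0.45,0,0,0,-0.1],[0.45,0,0,0,-0.1],[0.45,0,0,0,-0.1],[0.45,0,0,0,-0.1],[0.45,0,0,0,-0.1],[0.45,0,0,0,-0.1],[0.45,0,0,0,-0.05],[0.45,0,0,0,0],[0.45,0,0,0,0]])

```text
time: 20.55
tool_pos: [556.2, 171.6, 316.1]
tcp_rot: [3.141, -0.0, -2.219]
contact_force: [0.0, -0.1, 0.3]
grip_width: 41.3
```

```bash
python3 - <<'E'
from plant import bot
import cv2,numpy as np
o=bot.get_obs();print(o["tool_pos"],o["tcp_rot"],o["contact_force"],o["grip_width"])
W=np.array(bot.camera_model("wrist")["world_from_camera"])
w=bot.capture("wrist");np.save("w3.npy",w);np.save("W3.npy",W)
from h import *
u,v=(316,236)
c=w[max(v-75,0):v+75,u-80:u+80,::-1].astype(float)
c=np.clip(255*(c/255)**.5,0,255).astype(np.uint8)
cv2.imwrite("pics/w3.png",cv2.resize(c,None,fx=5,fy=4*1.0,interpolation=cv2.INTER_CUBIC)[:, :800] if 0 else cv2.resize(c[15:135,20:140],(720,600)[1:]*2 if 0 else (600,600),interpolation=cv2.INTER_CUBIC))
E
```

```text
[556.21570613 171.60699173 316.14202632] [ 3.14134525e+00 -1.40380734e-04 -2.21880973e+00] [ 0.03510228 -0.06675345  0.29878883] 41.33436817016031
```

View pics/w3.png

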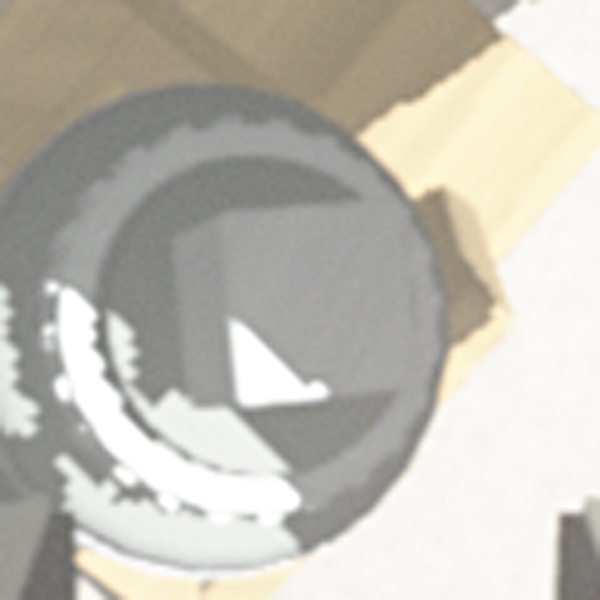

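```bash
cat > fit.py <<'E'
from h import *
from scipy.optimize import minimize
import sys
def fit(i,s0,lo,hi,side=1):
    im=np.load(f"w{i}.npy").astype(np.float32);W=np.load(f"W{i}.npy")
    g=np.log(cv2.GaussianBlur(im,(0,0),.9)+5).mean(2)
    gx=cv2.Sobel(g,cv2.CV_32F,1,0)/8;gy=cv2.Sobel(g,cv2.CV_32F,0,1)/8
    t=np.linspace(.04,.96,60)
    def sc(v):
        K4=proj(knobtop((v[0],v[1],.234),v[2],v[3]),W); tot=0
        for k in range(4):
            a,b=K4[k],K4[(k+1)%4];p=(a+(b-a)*t[:,None]).astype(np.float32)
            n=np.array([b[1]-a[1],a[0]-b[0]]);n/=np.linalg.norm(n)
            sx=cv2.remap(gx,p[:,0],p[:,1],1).ravel();sy=cv2.remap(gy,p[:,0],p[:,1],1).ravel()
            tot+=np.minimum(np.abs(sx*n[0]+sy*n[1]),.12).sum()
        return -tot+ ((v[0]-609)**2+(v[1]-184)**2)/40+(v[3]-s0)**2/10
    res=[]
    for th in np.arange(lo,hi,.04):
        for dx in(-1.5,0,1.5):
          for dy in (-1.5,0,1.5):
            q=minimize(sc,[609+dx,184+dy,th,s0],method="Nelder-Mead",options=dict(initial_simplex=np.array([609+dx,184+dy,th,s0])+np.vstack([np.zeros(4),np.diag([1.,1,.03,1])])));res.append((q.fun,q.x))
    res.sort(key=lambda r:r[0]);
    for r in res[:3]:print(i,round(r[0],3),np.round(r[1],3))
    x=res[0][1];K4=proj(knobtop((x[0],x[1],.234),x[2],x[3]),W)
    c=im[170:300,255:385,::-1]
    c=np.clip(255*(c/255)**.5,0,255).astype(np.uint8);c=cv2.resize(c,(390,390),interpolation=cv2.INTER_CUBIC)
    o=c.copy();cv2.polylines(o,[np.int32(np.round((K4-[255,170]+.5)*3*8))],True,(0,0,255),1,cv2.LINE_AA,3);return np.hstack([c,o])
if __name__=="__main__":
    r=[fit(1,26,.6,1.0),fit(2,16.5,.6,1.0),fit(3,15.5,.6,1.1)]
    cv2.imwrite("pics/fit3.png",r[2]);cv2.imwrite("pics/fit2.png",r[1])
E
python3 fit.py
```

```text
1 -14.181 [609.96  183.716   0.818  25.319]
1 -14.18 [609.962 183.736   0.819  25.381]
1 -14.178 [609.955 183.722   0.82   25.383]
2 -17.597 [607.907 184.456   0.767  17.337]
2 -17.596 [607.911 184.457   0.765  17.335]
2 -17.596 [607.922 184.443   0.765  17.421]
3 -17.681 [608.426 184.441   0.815  15.702]
3 -17.68 [608.395 184.455   0.813  15.61 ]
3 -17.68 [608.41  184.437   0.813  15.643]
```

View pics/fit3.png

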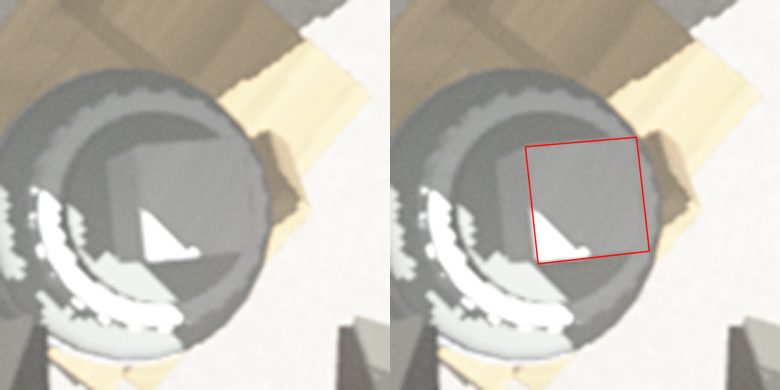

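```bash
cat > yaw.py <<'E'
from h import *
def ray(px,W,z):
    q=cv2.undistortPoints(np.array([[px]],float),K,D)[0,0];d=W[:3,:3]@np.array([q[0],-q[1],-1]);return W[:3,3]+d*(z-W[2,3])/d[2]
E
python3 - <<'E'
from yaw import *
# sub-pixel edge points along predicted long edge in each picture: search gradient max across the line
def edge(i,side,z,rng,yaw0=.234,o=(609,184)):
    im=np.load(f"w{i}.npy").astype(np.float32);W=np.load(f"W{i}.npy")
    g=cv2.GaussianBlur(np.log(im+5).mean(2),(0,0),1.0)
    H=R.from_euler('z',yaw0).as_matrix();P=[]
    for u in np.linspace(*rng,40):
        loc=np.array([u,side*65,z]) if abs(side)==1 else np.array([85,u,z])
        n=np.array([0,side,0]) if abs(side)==1 else np.array([1,0,0])
        off=np.arange(-7,7.01,.25)
        pts=np.array([np.array([*o,0])+H@(loc+n*k) for k in off]);px=proj(pts,W).astype(np.float32)
        v=cv2.remap(g,px[:,0],px[:,1],1).ravel();d=np.abs(np.gradient(v));k=d[3:-3].argmax()+3
        if d[k]>.03:P.append((pts[k],d[k]))
    P=np.array([p for p,_ in P])
    if len(P)<10: print(i,side,"few",len(P));return
    if abs(side)==1:
        l=(P-[*o,0])@H
        a,b=l[:,0],l[:,1]
    else:
        l=(P-[*o,0])@H;a,b=l[:,1],l[:,0]
    m=np.ones(len(a),bool)
    for _ in range(6):
        c=np.polyfit(a[m],b[m],1);r=np.abs(b-np.polyval(c,a));m=r<max(.8,2*np.median(r))
    s=np.arctan(c[0])*(1 if abs(side)==1 else -1)
    print(i,side,"n",m.sum(),len(a),"yaw",round(yaw0+s,4),"offset",round(c[1],2),"rms",round(r[m].std(),2))
for i in(1,2,3):
    for z in(7,12):
        edge(i,1,z,(-70,80));edge(i,-1,z,(-70,80));edge(i,2,z,(-60,60))
E
```

```text
1 1 few 0
1 -1 n 14 16 yaw 0.2367 offset -67.97 rms 1.02
1 2 n 21 28 yaw 0.1731 offset 82.67 rms 0.78
1 1 few 0
1 -1 n 15 16 yaw 0.2343 offset -67.4 rms 1.17
1 2 n 16 23 yaw 0.1973 offset 81.62 rms 0.4
2 1 few 6
2 -1 few 7
2 2 n 8 10 yaw 0.2837 offset 86.45 rms 0.87
2 1 few 9
2 -1 few 7
2 2 n 10 10 yaw 0.2887 offset 87.78 rms 1.92
3 1 few 7
3 -1 few 7
3 2 n 9 10 yaw 0.1344 offset 80.36 rms 1.57
3 1 few 8
3 -1 few 7
3 2 few 9
```

```bash
python3 - <<'E'
import cv2,numpy as np
im=np.load("w1.npy")[:,:,::-1]
c=im[135:275,255:420].astype(float);c=np.clip(255*(c/255)**.5,0,255).astype(np.uint8)
c=cv2.resize(c,None,fx=4.5,fy=4.2857,interpolation=cv2.INTER_CUBIC);cv2.imwrite("pics/base.png",cv2.resize(im[135:275,255:420],(660,560),interpolation=cv2.INTER_CUBIC))
E
```

```text
(no output)
```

View pics/base.png

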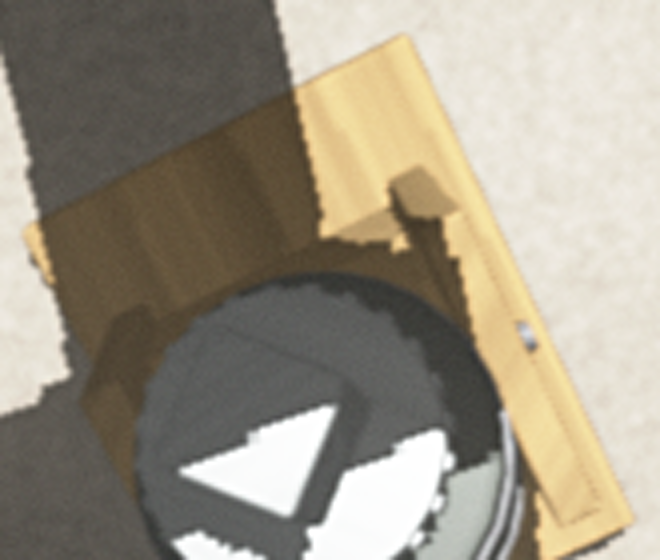

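```bash
python3 - <<'E'
from yaw import *
W=np.load("W1.npy")
for z in(0,6,10,14):
    t,r,l=[ray(p,W,z)[:2] for p in((357,143.25),(413.25,265.75),(261,192.75))]
    v=r-t;u=l-t
    print(z,"len",np.linalg.norm(v),np.linalg.norm(u),"yawA",np.arctan2(v[1],v[0]),"yawB",np.arctan2(u[1],u[0])-0,(r+l)/2)
E
```

```text
0 len 173.90249150914823 131.7248253328592 yawA 0.22703200836405624 yawB -1.3341152483060694 [608.53293001 183.14065985]
6 len 171.74503546510022 130.09063068677156 yawA 0.22703200836405618 yawB -1.3341152483060694 [606.91376618 183.20428358]
10 len 170.3067314357347 129.0011675893798 yawA 0.2270320083640563 yawB -1.3341152483060692 [605.83432363 183.24669939]
14 len 168.86842740636945 127.91170449198803 yawA 0.22703200836405618 yawB -1.3341152483060688 [604.75488108 183.28911521]
```

Emit:
servo_tool(series=[[0.6,0,0,0.2,0.1],[0.8,0,0,0.2,0.1],[1,0,0,0.2,0.1],[1,0,0,0,0.1],[1,0,0,0,0.1],[1,0,0,0,0.1],[1,0,0,0,0.1],[1,0,0,0,0],[1,0,0,0,0]])

```text
time: 21.72
tool_pos: [556.2, 171.7, 286.2]
tcp_rot: [3.142, -0.0, 2.969]
contact_force: [-0.2, 0.5, -0.4]
grip_width: 91.9
```

```bash
python3 - <<'E'
from plant import bot
import numpy as np,cv2
W=np.array(bot.camera_model("wrist")["world_from_camera"])
w=bot.capture("wrist");np.save("w4.npy",w);np.save("W4.npy",W)
from fit import fit
r=fit(4,15.7,.65,1.05);cv2.imwrite("pics/fit4.png",r)
cv2.imwrite("pics/w4.png",w[:,:,::-1])
t=bot.capture("top")[:,:,::-1];cv2.imwrite("pics/top4.png",t)
E
```

```text
4 -22.08 [609.038 183.624   0.818  14.911]
4 -22.079 [609.026 183.623   0.819  14.871]
4 -22.079 [609.048 183.631   0.819  14.924]
```

View pics/fit4.png

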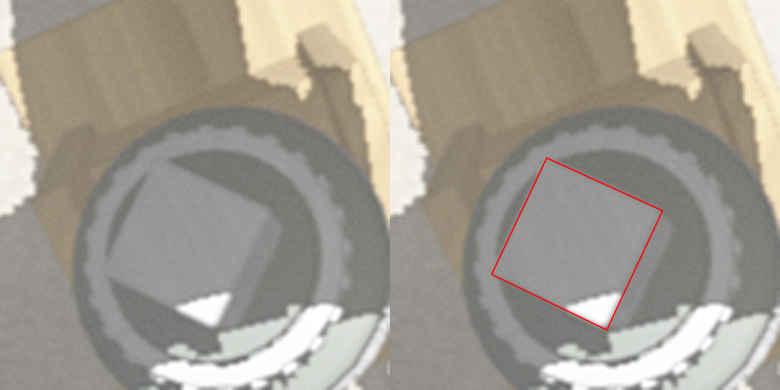

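View pics/w4.png

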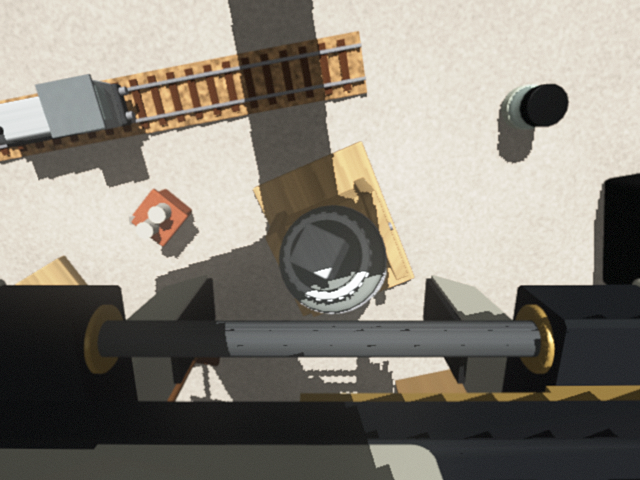

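Emit:
servo_tool(series=[[1,0,0,-0.5,0],[1,0,0,-0.5,0],[1,0,0,0,0],[1,0,0,0,0]])

```text
time: 22.32
tool_pos: [555.9, 171.7, 335.1]
tcp_rot: [-3.141, -0.001, 2.967]
contact_force: [-0.4, -0.8, -0.3]
grip_width: 91.7
```

```bash
python3 - <<'E'
from plant import bot
print(bot.get_obs()["contact_force"]);print(bot.close_job())
E
```

```text
[-0.36942317 -0.77914651 -0.33172294]
the job is handed in; nothing more can be done
None
```

The cap on the larger grey hopper was unscrewed until the thread dropped in, then screwed down to snug and released. I handed the job in at about 22 s.

- **Turning back:** I gripped the square knob at about 0.8 rad and turned it back to about -0.24 rad. When I let go, the side picture showed the rim drop close to the shoulder.
- **Screwing forward:** I used two strokes with a regrip between them, then opened the fingers and raised the arm clear.
- **Final angle:** fits to two wrist pictures gave 2.386 and 2.389 rad, assuming my hopper yaw estimate of about 0.23 rad; the snug range is 2.3 to 2.65. The full-turn count comes from the strokes, because the fit only sees the angle modulo 90°.
- **Sink:** the fits put it at about 10 to 11 mm; about 10.5 mm is expected when snug.
- **Forces:** the largest wrist force I read was about 17 N, and it was under 1 N when I handed in.
- **Other things:** the shunter, chimney piece and jar were standing normally in the last wrist picture. I planned no contact with them or the pole, but I did not measure their final positions.
- **Disagreements:** the cap lagged the gripper by about 5° at the end of the first stroke, so I took the angle from pictures instead of the tool yaw. An automatic edge fit of the cradle's yaw was too noisy, so I used hand-picked corners. The detection network found nothing in the wrist pictures where I tried it.

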